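Lock the four clips of the stock box

TASK

On the table stands a clear storage box of gift books whose white lid is on but not locked: the four grey clips round the lid still stick out. Flip all four clips down, one after another, until each lies flat against its side of the box. Leave the box standing where it is, without shoving it along the table or tipping it; the lower box like it is already locked and needs nothing.

Things in the scene. Friction and masses are not known exactly. Their poses are not given: they have to be found in the camera images.
- stock_box: Clear box with books in, 2.2 kg, loose (slides if pushed sideways with over 8 N). White lid fixed on it, 112 (own x) x 152 (own y) mm, top 92 mm above the table, middle 2.5 mm more. Origin: centre of the underside, z up. Four grey clips hinged to the lid's edges, one mid-side each, hinge lines level, 85 mm above the table. A lower box (66 mm high), clips down, stands to its right.
- clip_front (a joint): Clip on the box's own -x side, hinge line 56 mm from the box's centre, parallel to that side. Angle in rad: 0 = down, flat against the side; 1.57 = straight out, level; more = pointing up, at most 2.1. Starts between 1.1 and 1.9. A flap 46 mm wide, 4 mm thick, 35 mm long from hinge to free edge.
- clip_back (a joint): Clip on the box's own +x side, hinge line 56 mm from the box's centre. Same flap and angle as clip_front. All four hinges are stiff (friction 0.025 N m, no spring), so a clip stays where it is left.
- clip_left (a joint): Clip on the box's own +y side, hinge line 76 mm from the box's centre. Same flap and angle as clip_front. A clip that is down has its outer face 3 mm outside its hinge line and its free edge 50 mm above the table.
- clip_right (a joint): Clip on the box's own -y side, hinge line 76 mm from the box's centre. Same flap and angle as clip_front.

How it is judged:
By the outcome, as a careful person would: the job done as asked, in the order asked, and still so for the second after the job is handed in, with the robot touching nothing.
It also fails if it takes over 48 s, if anything falls off the work surface, if the arm or the gripper's body presses on something with over 40 N, if the wrist force passes 120 N, or if a joint passes its speed limit or range.

ROBOT

A 6-joint arm with a two-finger parallel gripper is mounted at the origin on the work surface; the furniture and walls round the work are solid. World frame = base frame: x ahead of the robot, y to its left, z up, the work surface at z = 0. Lengths are in mm, angles in rad, forces in N, time in s.
With the tool pointing down it reaches from about 400 to 925 mm from the base axis. Payload 12.5 kg.
Tool frame: the origin (TCP) lies at the very end of the fingers, on their centre line; the grasp point (between the pads) lies 19 mm behind it; z points along the fingers, y is the line along which they close (so a half turn about z gives the same grasp; the last joint's range is limited). The gripper opens to 95 mm and grips with 3 to 60 N. Pads are 20 mm wide; open, the fingers measure 119 mm over their backs; the gripper's body (75 mm by 180 mm) begins 59 mm behind the grasp point.
Start: joints at [-1.332, 0.491, 1.559, -0, 1.092, -0.106], TCP at [211.279, -588.225, 214.661] pointing down, gripper open.
Joint ranges: [-3.1, 3.1], [-0.84, 2.19], [0.05, 2.79], [-1.13, 4.28], [0.06, 2.93], [-2.69, 2.69]. Speed limits (rad/s): [2.22, 2.22, 2.79, 3.14, 3.14, 3.14].

INTERFACE

Orientations are given as [roll, pitch, yaw] about the fixed x, y, z axes, in that order (R = Rz(yaw) Ry(pitch) Rx(roll)).
In Python, from cell import env gives the robot as it stands.
- The arm moves only by the shell command python3 steer.py, which reads ROWS from standard input. ROWS is a JSON list that holds a single list of rows (three levels of brackets), with 1 to 5 rows, each of 5 numbers: dx, dy, dz in mm, then a turn about the tool's z in rad, then the opening from 0.0 (shut) to 1.0 (fully open); each row is the pose to reach, as a shift and turn from the pose commanded when the command began, along the tool's axes at that moment; what a row does not reach only later rows make up. A row lasts 1/12 s, in which the tool goes at most 41.7 mm and 0.125 rad, less where a joint would pass 70% of its speed; a pose out of reach is approached as far as the arm can. The fingers move at their own pace and stop on an object; the grip force is fixed at half the most. Time passes only in rows, so rows that do not move let the fingers close. It prints the time, the measured TCP pose, the force, the opening and the grip force at its end. Input that does not fit is refused with a message, and nothing moves.
- env.state(): the state, without advancing time (a new reading comes with each control period).
- env.read_camera(name): name is "scene" or "top"; returns (picture, depth): 420x560x3 uint8, red, green, blue; 420x560 float32, mm along the optical axis (not along the pixel's ray), 0 where there is no reading.
- env.camera_info(name): a dict with "vertical_fov" (degrees; the focal length in pixels is half the picture's height over the tangent of half this angle, whatever the lens; pixels are square), "cx", "cy" (the principal point, pixels), "dist_coeffs" ([k1, k2, p1, p2, k3] as OpenCV has them; the pictures are not rectified), "origin" and "attitude" of the camera in the world. Camera axes: x right, y down, z forward; pixel columns grow to the right and rows downward; lengths in mm; the calibration is good to about 2 mm. A picture is of the moment at which its call begins. camera_info takes no time and is no camera call.
- env.job_done(): hands the job in; it is judged then, once.
The state is a dict: "t": time; "joints": joint angles; "qvel": joint speeds; "tau": joint torques, N m; "eef_pos": TCP position; "tcp_rot": TCP orientation; "ft_force": force on the tool from outside, world axes, zero at the start; "moment": the same for the moment, N m; "opening": opening from 0.0 (shut) to 1.0 (fully open); "grip_force": force on a finger pad.
Only numpy, scipy, OpenCV 4.12 (cv2) and the standard library are available. Lean on these libraries where they do the work, as an engineer would, in place of code of your own. Each camera call takes 0.05 s, during which the arm holds its last target. There are 200 camera calls.

## Working session

There is one attempt and no reset: what is moved stays moved. The work goes in short steps, Python scripts to look and compute and a shell command to move; the robot and the scene stay as the last step left them, time stands still between calls to the robot, and variables do not carry over. Pictures are saved under pics/ and viewed, at most 10 in all, crops included, and the job is handed in when it is done.

```bash
ls; mkdir -p pics
cat > h.py <<'E'
import numpy as np, cv2
from cell import env
from scipy.spatial.transform import Rotation as R
def cam(n):
    i=env.camera_info(n); f=210/np.tan(np.radians(i["vertical_fov"])/2)
    K=np.array([[f,0,i["cx"]],[0,f,i["cy"]],[0,0,1]]); return i,K
def att(i):
    a=np.array(i["attitude"],float)
    return a if a.shape==(3,3) else R.from_euler('xyz',a).as_matrix()
def cloud(n,depth):
    i,K=cam(n); v,u=np.mgrid[0:420,0:560]
    p=cv2.undistortPoints(np.stack([u,v],-1).reshape(-1,1,2).astype(float),K,np.array(i["dist_coeffs"])).reshape(420,560,2)
    P=np.dstack([p*depth[...,None],depth]); return P@att(i).T+np.array(i["origin"])
E
python3 - <<'E'
from h import *
for n in("top","scene"):
    i,K=cam(n); print(n,i)
    p,d=env.read_camera(n); np.savez(f"/tmp/{n}.npz",p=p,d=d); cv2.imwrite(f"pics/{n}0.png",p[...,::-1])
print(env.state())
E
```

```text
cell.py
pics
steer.py
top {'vertical_fov': 53.581295024086366, 'cx': 270.4844043863342, 'cy': 218.73041236282265, 'dist_coeffs': array([-0.05496919,  0.        ,  0.        ,  0.        ,  0.        ]), 'origin': array([443.55040438, -68.67613359, 926.26826988]), 'attitude': array([-3.08150593, -0.00741335, -1.54962575])}
scene {'vertical_fov': 44.322333889195775, 'cx': 270.7629952445507, 'cy': 208.53139039372263, 'dist_coeffs': array([-0.1189684,  0.       ,  0.       ,  0.       ,  0.       ]), 'origin': array([ -40.75084467, -508.86889963,  605.57033053]), 'attitude': array([-2.22237381, -0.02239739, -0.84175953])}
{'t': 0.1, 'joints': array([-1.33158161e+00,  4.91499579e-01,  1.55937064e+00, -2.94578666e-05,
        1.09173099e+00, -1.05655056e-01]), 'qvel': array([-1.32123701e-03, -1.86632176e-03, -1.74401373e-03, -1.16855923e-05,
        4.69094918e-04,  5.27370681e-04]), 'tau': array([ 2.95337930e-03, -6.13621759e+01, -2.58604056e+01,  6.94008172e-02,
        4.70065721e-02, -5.01119905e-05]), 'eef_pos': array([ 211.22736412, -587.99596669,  214.12615845]), 'tcp_rot': array([-3.14058696e+00, -8.03794288e-05,  3.44883322e-01]), 'ft_force': array([ 0.06198621,  0.21394047, -0.7886781 ]), 'moment': array([0.01327128, 0.00797084, 0.03277758]), 'grip_force': 0.0, 'opening': 0.9989009950666439}
```

View pics/top0.png

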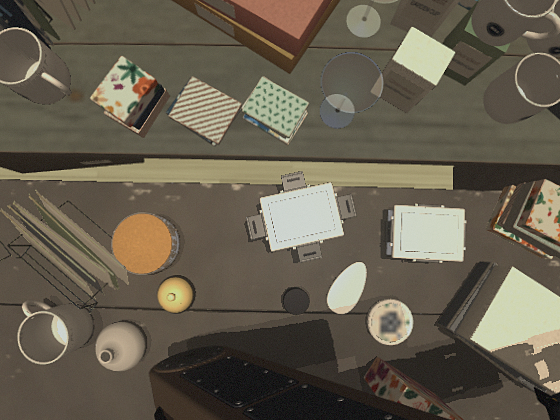

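View pics/scene0.png

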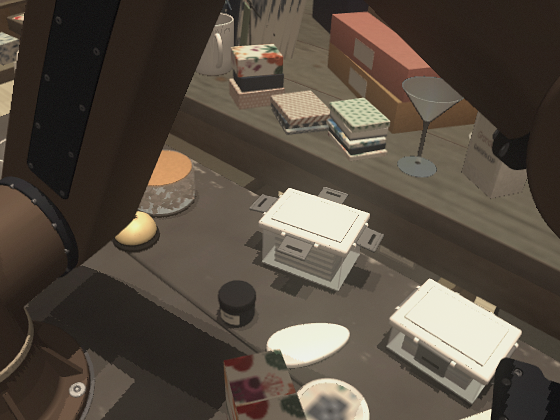

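Top view: box lid centred about (301,217), with clips at (292,181) back, (345,206) right, (308,252) front and (255,227) left. A ledge or shelf lies just behind it (row ~165-185), and the lower box is at (428,233). Next I'll measure these.

Run:
```python
from h import *
z=np.load("/tmp/top.npz"); C=cloud("top",z["d"]); p=z["p"]
lid=(C[...,2]>84)&(C[...,2]<102)&(p.min(2)>150)
lid[:, :240]=0; lid[:,365:]=0; lid[:170]=0; lid[270:]=0
P=C[lid]; print(len(P),np.median(P[:,2]))
r=cv2.minAreaRect(P[:,:2].astype(np.float32)); print(r)
bx=cv2.boxPoints(r); print(bx)
c=np.array(r[0])
for n,(u,v) in dict(back=(292,181),right=(345,206),front=(308,252),left=(255,227),low=(428,233)).items():
    print(n, C[v-1:v+2,u-1:u+2].reshape(-1,3).mean(0).round(1))
# height map around
for v in range(130,300,8): print(v, [int(C[v,u,2]) for u in range(200,400,8)])
for v in (150,160,165,170,175,180,185,190): print(v,C[v,230].round(),C[v,360].round(),C[v,310].round())
print(C[240,100:180:10].round(),C[300,295].round(),C[288,345].round(),C[290,175].round())
im=cv2.resize(p[165:275,235:365],None,fx=6,fy=5.45,interpolation=cv2.INTER_CUBIC); cv2.imwrite("pics/crop0.png",im[...,::-1])
```

```text
4002 94.48656476681833
((501.0111389160156, -135.77175903320312), (120.21817016601562, 159.3303680419922), 14.057184219360352)
[[ 423.3522    -73.092155]
 [ 462.05197  -227.65118 ]
 [ 578.67004  -198.45135 ]
 [ 539.97034   -43.892334]]
back [ 571.5 -115.8   90. ]
right [ 523.4 -224.7   86.8]
front [ 428.6 -151.1   84.4]
left [476.7 -42.9  87.6]
low [ 472.5 -402.    70.6]
130 [160, 161, 161, 159, 121, 122, 120, 119, 154, 161, 192, 191, 130, 120, 120, 121, 119, 121, 122, 120, 122, 118, 120, 119, 121]
138 [121, 161, 162, 119, 123, 123, 119, 120, 119, 121, 157, 159, 120, 121, 121, 122, 119, 120, 121, 119, 123, 121, 121, 120, 122]
146 [120, 121, 119, 118, 123, 117, 122, 120, 122, 122, 120, 120, 121, 121, 121, 119, 122, 121, 124, 121, 121, 120, 121, 119, 120]
154 [122, 118, 120, 119, 118, 119, 120, 122, 119, 122, 120, 121, 122, 121, 120, 123, 124, 122, 122, 119, 122, 121, 119, 122, 121]
162 [-712, -703, -711, -706, -716, -710, -710, -710, -709, -700, -712, -700, -708, -702, -709, -707, -704, -705, -711, 82, 81, 82, 87, 98, 103]
170 [-707, -713, -706, -709, -708, -711, -712, -717, -707, -71
[... 1612 characters left out ...]
[625.   9. 121.] [ 631. -247.  123.] [ 629. -148.  123.]
160 [ 773.   87. -710.] [ 615. -251.  102.] [ 615. -151.   93.]
165 [ 753.   87. -712.] [ 766. -433. -715.] [ 760. -231. -709.]
170 [ 733.   86. -713.] [ 744. -431. -706.] [ 739. -232. -708.]
175 [ 711.   85. -704.] [ 725. -432. -710.] [ 720. -232. -711.]
180 [ 693.   85. -711.] [ 703. -431. -704.] [ 699. -232. -708.]
185 [573.  18.   0.] [ 684. -432. -709.] [ 577. -162.   -1.]
190 [562.  17.   3.] [ 569. -275.   -1.] [ 553. -152.   96.]
[[443. 306.   1.]
 [444. 284.  -0.]
 [444. 235.  72.]
 [445. 214.  73.]
 [445. 193.  74.]
 [446. 173.  71.]
 [446. 153.  70.]
 [447. 132.  71.]] [ 327. -129.   45.] [ 350. -241.   12.] [342. 124.  45.]
```

View pics/crop0.png

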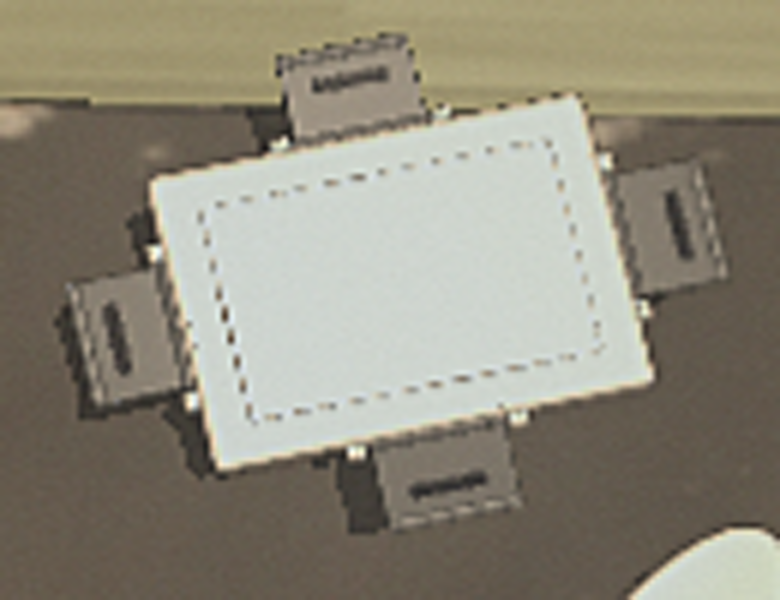

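```bash
cat >> h.py <<'E'
C0=np.array([500.5,-134.5]); YAW=0.247
EX=np.array([np.cos(YAW),np.sin(YAW)]); EY=np.array([-EX[1],EX[0]])
def tgt(name,gap):
    return C0+dict(front=-EX*(69+gap),back=EX*(69+gap),left=EY*(91+gap),right=-EY*(91+gap))[name]
def go(name,gap,z):
    s=env.state(); M=R.from_euler('xyz',s["tcp_rot"]).as_matrix()
    d=np.array([*tgt(name,gap),z])-s["eef_pos"]
    print(name,"shift",(M.T@d).round(1),"turn",round(s["tcp_rot"][2]-YAW,3),"t",s["t"])
E
python3 - <<'E'
from h import *
for n in("top","scene"):
    z=np.load(f"/tmp/{n}.npz"); C=cloud(n,z["d"]); p=z["p"]
    Q=(C[...,:2]-C0)@np.stack([EX,EY],1)
    m=(abs(C[...,2]-93)<6)&(abs(Q[...,0])<75)&(abs(Q[...,1])<95)&(p.min(2)>150)
    m=cv2.erode(m.astype(np.uint8),np.ones((2,2)))>0
    q=Q[m]
    s=abs(q[:,1])<60; t=abs(q[:,0])<40
    # median edge extents over strips
    f=lambda a,b,w:[np.median([a[(b>k)&(b<k+8)].min() for k in range(-w,w,8)]).round(1),np.median([a[(b>k)&(b<k+8)].max() for k in range(-w,w,8)]).round(1)]
    print(n,m.sum(),f(q[:,0],q[:,1],56),f(q[:,1],q[:,0],40),np.median(C[m][:,2]))
    ctr,_,ang=cv2.minAreaRect(C[m][:,:2].astype(np.float32)); print(ctr,_,np.radians(ang))
go("front",10,115)
E
```

```text
top 3592 [np.float64(-54.4), np.float64(52.2)] [np.float64(-75.0), np.float64(71.4)] 94.57631345297227
(497.32330322265625, -137.51473999023438) (112.4817123413086, 156.74871826171875) 0.24052853708036162
scene 3507 [np.float64(-54.9), np.float64(51.5)] [np.float64(-76.4), np.float64(69.8)] 94.80818054558921
(498.117431640625, -138.99542236328125) (114.00293731689453, 156.35768127441406) 0.23555788006378323
front shift [ 346.9 -336.6   99.5] turn 0.098 t 0.1
```

```bash
sed -i 's/C0=np.array.*/C0=np.array([499.8,-136.3]); YAW=0.243/' h.py
echo '[[[29,-28,0,0.02,0],[58,-56,0,0.04,0],[87,-84,0,0.06,0],[116,-112,0,0.08,0],[145,-140,0,0.1,0]]]' | python3 steer.py
python3 -c 'from h import *
go("front",10,115)'
```

```text
t: 0.52
eef_pos: [300.7, -405.6, 214.4]
tcp_rot: [-3.141, 0.0, 0.243]
ft_force: [1.0, -0.5, -0.1]
opening: 0.708
grip_force: 0.0
front shift [ 179.1 -213.4   99.5] turn 0.0 t 0.5167
```

```bash
echo '[[[25,-30,0,0,0],[50,-60,0,0,0],[75,-90,0,0,0],[100,-120,0,0,0],[125,-150,0,0,0]]]' | python3 steer.py
echo '[[[25,-30,20,0,0],[50,-60,40,0,0],[54,-63,70,0,0],[54,-63,99,0,0],[54,-63,99,0,0]]]' | python3 steer.py
python3 -c 'from h import *
go("front",10,115)'
```

```text
t: 0.93
eef_pos: [385.6, -229.8, 214.6]
tcp_rot: [3.142, 0.0, 0.245]
ft_force: [0.7, -0.7, 0.1]
opening: 0.359
grip_force: 0.0
t: 1.35
eef_pos: [420.9, -155.6, 111.9]
tcp_rot: [-3.137, 0.005, 0.247]
ft_force: [-0.7, -0.3, -0.8]
opening: 0.024
grip_force: 0.0
front shift [ 2.2  0.3 -3.1] turn 0.004 t 1.35
```

```bash
echo '[[[2,0,10,0,0],[2,0,20,0,0],[2,0,30,0,0],[2,0,40,0,0],[2,0,50,0,0]]]' | python3 steer.py
echo '[[[0,0,7,0,0],[0,0,7,0,0],[3,0,7,0,0],[6,0,7,0,0],[6,0,7,0,0]]]' | python3 steer.py
python3 -c 'from h import *
go("front",0,57)'
```

```text
t: 1.77
eef_pos: [424.8, -157.7, 66.5]
tcp_rot: [3.141, -0.001, 0.244]
ft_force: [-0.9, 1.0, 1.8]
opening: 0.003
grip_force: 0.6
t: 2.18
eef_pos: [430.9, -155.6, 59.2]
tcp_rot: [3.141, -0.001, 0.245]
ft_force: [-0.2, 1.3, 0.4]
opening: 0.001
grip_force: 0.1
front shift [ 2.5 -2.2  2.2] turn 0.002 t 2.1833
```

Creep in, watching the force along own x (contact force < 8 N).

```bash
echo '[[[1,0,0,0,0],[1,0,0,0,0],[1,0,0,0,0]]]' | python3 steer.py | grep -E 'eef|ft'
echo '[[[1,0,0,0,0],[1,0,0,0,0],[1,0,0,0,0]]]' | python3 steer.py| grep -E 'eef|ft'
echo '[[[0.5,0,0,0,0],[0.5,0,0,0,0],[0.5,0,0,0,0]]]' | python3 steer.py| grep -E 'eef|ft'
python3 - <<'E'
from h import *
p,d=env.read_camera("scene"); cv2.imwrite("pics/s1.png",cv2.resize(p[160:310,220:420],None,fx=4,fy=4,interpolation=cv2.INTER_CUBIC)[...,::-1])
E
```

```text
eef_pos: [431.4, -155.3, 58.9]
ft_force: [-0.3, 0.6, -0.1]
eef_pos: [432.2, -155.0, 58.6]
ft_force: [-0.4, -0.5, 0.4]
eef_pos: [432.6, -154.9, 58.6]
ft_force: [-0.0, -0.4, -0.4]
```

View pics/s1.png

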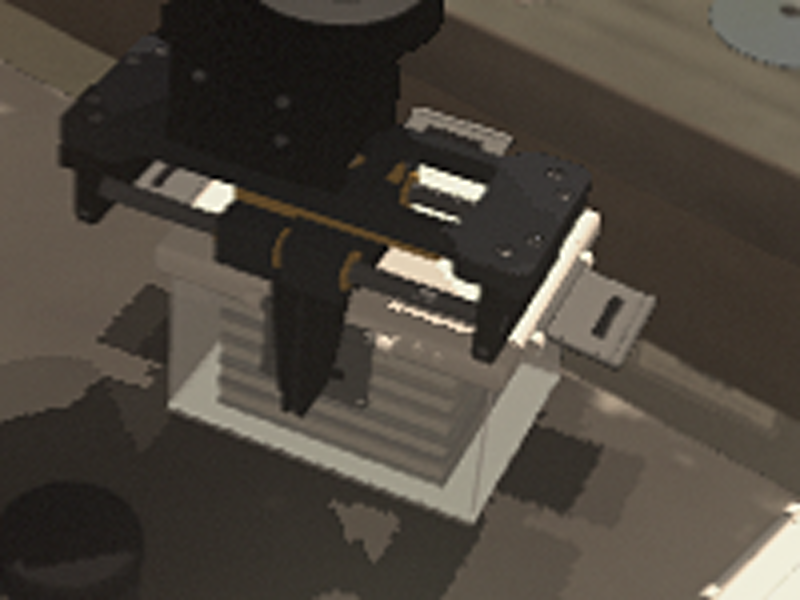

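The front clip is nearly flat behind the fingers (crop ~(345,365)). I'll keep creeping in until the force rises.

```bash
for i in 1 2; do :; done
echo '[[[1,0,0,0,0],[1,0,0,0,0],[1,0,0,0,0]]]' | python3 steer.py | grep -E 'eef|ft'
echo '[[[1,0,0,0,0],[1,0,0,0,0],[1,0,0,0,0]]]' | python3 steer.py| grep -E 'eef|ft'
echo '[[[1,0,0,0,0],[1,0,0,0,0],[1,0,0,0,0]]]' | python3 steer.py| grep -E 'eef|ft'
```

```text
eef_pos: [433.3, -154.7, 58.6]
ft_force: [-3.7, -2.1, 0.7]
eef_pos: [433.4, -154.5, 58.5]
ft_force: [-10.4, -8.5, 3.2]
eef_pos: [433.5, -154.4, 58.6]
ft_force: [-15.5, -11.7, 6.3]
```

Contact is at gap 0, exactly as predicted, and the box moved less than 0.3 mm. I'll back off and go over to the rear clip.

```bash
echo '[[[-8,0,0,0,0],[-12,0,-20,0,0],[-12,0,-50,0,0],[-12,0,-57,0,0],[-12,0,-57,0,0]]]' | python3 steer.py
python3 - <<'E'
from h import *
go("back",10,115)
E
```

```text
t: 4.15
eef_pos: [424.9, -157.5, 117.4]
tcp_rot: [3.139, -0.003, 0.245]
ft_force: [-0.1, 1.1, -0.9]
opening: 0.005
grip_force: 0.0
back shift [156.8  -2.3   2.9] turn 0.002 t 4.15
```

```bash
echo '[[[38,-1,0,0,0],[76,-2,0,0,0],[114,-2,0,0,0],[145,-2,0,0,0],[157,-2,0,0,0]]]' | python3 steer.py
echo '[[[0,0,5,0,0],[0,0,15,0,0],[0,0,25,0,0],[0,0,35,0,0],[0,0,45,0,0]]]' | python3 steer.py
echo '[[[0,0,8,0,0],[0,0,14,0,0],[0,0,14,0,0],[0,0,14,0,0]]]' | python3 steer.py
python3 - <<'E'
from h import *
go("back",0,57)
E
```

```text
t: 4.57
eef_pos: [579.1, -115.8, 114.1]
tcp_rot: [3.141, -0.001, 0.246]
ft_force: [-0.7, -0.3, -0.3]
opening: 0.002
grip_force: 0.0
t: 4.98
eef_pos: [575.1, -117.4, 69.5]
tcp_rot: [3.142, 0.0, 0.244]
ft_force: [1.1, 0.1, 1.9]
opening: 0.003
grip_force: 0.7
t: 5.32
eef_pos: [575.4, -117.1, 56.2]
tcp_rot: [-3.141, 0.001, 0.245]
ft_force: [0.1, 0.2, 0.1]
opening: 0.003
grip_force: 0.0
back shift [-9.   0.4 -0.8] turn 0.002 t 5.3167
```

```bash
echo '[[[-3,0,0,0,0],[-6,0,0,0,0],[-8,0,0,0,0],[-8,0,0,0,0],[-8,0,0,0,0]]]' | python3 steer.py | grep -E 'eef|ft'
python3 -c 'from h import *
go("back",0,57)'
```

```text
eef_pos: [569.8, -118.7, 57.3]
ft_force: [11.3, 6.2, -5.0]
back shift [-3.2  0.2  0.3] turn 0.001 t 5.7333
```

```bash
echo '[[[1,0,0,0,0],[1,0,0,0,0]]]' | python3 steer.py | grep -E 'eef|ft'
echo '[[[9,0,0,0,0],[12,0,-20,0,0],[12,0,-57,0,0],[12,0,-57,0,0]]]' | python3 steer.py | grep -E 'eef|ft'
python3 - <<'E'
from h import *
p,d=env.read_camera("top"); np.savez("/tmp/top1.npz",p=p,d=d)
a=cv2.resize(p[165:275,235:365],None,fx=6,fy=5.45,interpolation=cv2.INTER_CUBIC)
cv2.imwrite("pics/t2.png",a[...,::-1])
E
```

```text
eef_pos: [570.1, -118.7, 57.1]
ft_force: [6.2, 3.3, -3.4]
eef_pos: [583.0, -116.4, 119.1]
ft_force: [0.9, -0.0, 1.6]
```

View pics/t2.png

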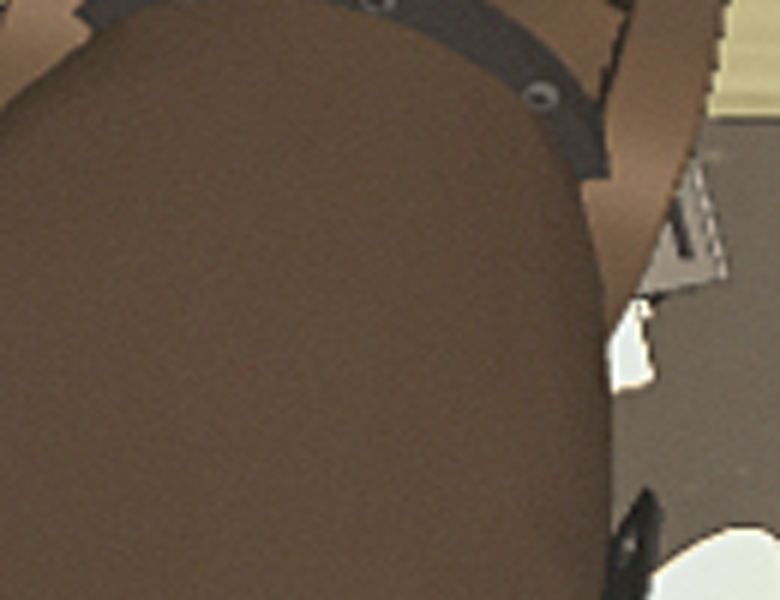

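The right clip corner (728,275) and lid corner (653,380) are at the same pixels as before, so the box hasn't moved. On to the left clip.

```bash
python3 -c 'from h import *
go("left",10,115)'
```

```text
left shift [ -84.6 -101.5    1.1] turn 0.002 t 6.2833
```

```bash
echo '[[[-25,-30,0,0,0],[-50,-60,0,0,0],[-75,-90,0,0,0],[-85,-101,0,0,0],[-85,-101,3,0,0]]]' | python3 steer.py|grep -E 'eef|ft'
echo '[[[0,0,7,0,0],[0,0,17,0,0],[0,0,27,0,0],[0,0,37,0,0],[0,0,47,0,0]]]' | python3 steer.py|grep -E 'eef|ft'
echo '[[[0,0,8,0,0],[0,3,10,0,0],[0,5,10,0,0],[0,5,10,0,0]]]' | python3 steer.py|grep -E 'eef|ft'
python3 -c 'from h import *
go("left",0,57)'
```

```text
eef_pos: [470.9, -36.8, 110.8]
ft_force: [0.3, -0.2, -0.3]
eef_pos: [475.0, -39.4, 62.4]
ft_force: [0.6, -4.2, 9.4]
eef_pos: [475.3, -43.9, 53.4]
ft_force: [-0.5, 0.2, 0.7]
left shift [ 1.6  4.6 -3.6] turn 0.001 t 7.45
```

```bash
echo '[[[0,1,-3,0,0],[0,2,-3,0,0],[0,2,-3,0,0],[0,2,-3,0,0]]]' | python3 steer.py|grep -E 'eef|ft'
echo '[[[0,1,0,0,0],[0,1,0,0,0],[0,1,0,0,0]]]' | python3 steer.py|grep -E 'eef|ft'
```

```text
eef_pos: [475.7, -45.4, 57.1]
ft_force: [0.4, 0.4, 1.1]
eef_pos: [475.7, -46.3, 56.7]
ft_force: [-0.1, 0.9, 1.9]
```

```bash
echo '[[[0,1,0,0,0],[0,1,0,0,0],[0,1,0,0,0]]]' | python3 steer.py|grep -E 'eef|ft'
```

```text
eef_pos: [475.8, -47.2, 56.6]
ft_force: [-0.4, -0.7, 1.3]
```

```bash
echo '[[[0,1,0,0,0],[0,1,0,0,0],[0,1,0,0,0]]]' | python3 steer.py|grep -E 'eef|ft'
```

```text
eef_pos: [476.0, -48.2, 56.6]
ft_force: [0.1, 0.6, 0.6]
```

```bash
echo '[[[0,0.7,0,0,0],[0,0.7,0,0,0],[0,0.7,0,0,0]]]' | python3 steer.py|grep -E 'eef|ft'
python3 -c 'from h import *
go("left",0,57)'
```

```text
eef_pos: [476.2, -48.9, 56.6]
ft_force: [-0.4, 0.4, 0.2]
left shift [ 1.9 -0.5 -0.4] turn 0.002 t 8.7833
```

```bash
echo '[[[0,0.7,0,0,0],[0,0.7,0,0,0],[0,0.7,0,0,0]]]' | python3 steer.py|grep -E 'eef|ft'
python3 - <<'E'
from h import *
p,d=env.read_camera("scene"); cv2.imwrite("pics/s3.png",cv2.resize(p[160:310,220:420],None,fx=4,fy=4,interpolation=cv2.INTER_CUBIC)[...,::-1])
E
```

```text
eef_pos: [476.4, -49.5, 56.6]
ft_force: [-0.9, 1.1, -1.3]
```

View pics/s3.png

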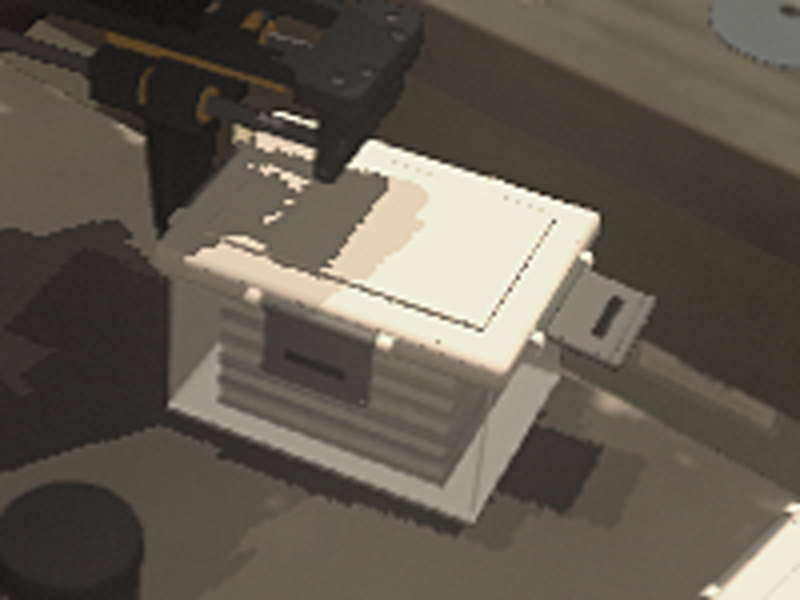

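The front clip (318,355) lies flat and the back one is gone from view. The box corner is still at (472,522). I'll continue on the left.

```bash
echo '[[[0,0.7,0,0,0],[0,0.7,0,0,0],[0,0.7,0,0,0]]]' | python3 steer.py|grep -E 'eef|ft'
```

```text
eef_pos: [476.5, -50.2, 56.6]
ft_force: [-0.9, 1.2, 0.2]
```

```bash
echo '[[[0,0.7,0,0,0],[0,0.7,0,0,0],[0,0.7,0,0,0]]]' | python3 steer.py|grep -E 'eef|ft'
```

```text
eef_pos: [476.7, -50.9, 56.6]
ft_force: [-0.1, 1.4, -0.4]
```

```bash
echo '[[[0,0.7,0,0,0],[0,0.7,0,0,0],[0,0.7,0,0,0]]]' | python3 steer.py|grep -E 'eef|ft'
python3 -c 'from h import *
go("left",0,57)'
```

```text
eef_pos: [476.8, -51.2, 56.5]
ft_force: [1.0, 5.5, -1.3]
left shift [ 1.9 -2.9 -0.5] turn 0.002 t 9.8333
```

Flat contact on the left too. Now the right clip; contact there should come at a gap of about +2 to 3.

```bash
echo '[[[0,-8,0,0,0],[0,-12,-20,0,0],[0,-12,-50,0,0],[0,-12,-58,0,0],[0,-12,-58,0,0]]]' | python3 steer.py|grep -E 'eef|ft'
python3 -c 'from h import *
go("right",13,115)'
```

```text
eef_pos: [475.1, -39.9, 116.6]
ft_force: [-0.6, -0.5, 0.3]
right shift [  0.4 203.5   2. ] turn 0.002 t 10.25
```

```bash
echo '[[[0,40,0,0,0],[0,80,0,0,0],[0,120,0,0,0],[0,160,0,0,0],[0,200,0,0,0]]]' | python3 steer.py|grep -E 'eef|ft'
echo '[[[0,3,3,0,0],[0,3,13,0,0],[0,3,23,0,0],[0,3,33,0,0],[0,3,43,0,0]]]' | python3 steer.py|grep -E 'eef|ft'
echo '[[[0,0,10,0,0],[0,0,14,0,0],[0,-3,14,0,0],[0,-5,14,0,0],[0,-5,14,0,0]]]' | python3 steer.py|grep -E 'eef|ft'
python3 -c 'from h import *
go("right",0,57)'
```

```text
eef_pos: [522.4, -235.8, 113.4]
ft_force: [0.9, -0.2, -0.1]
eef_pos: [522.8, -235.4, 70.2]
ft_force: [-0.3, 0.4, 1.0]
eef_pos: [522.1, -231.5, 58.0]
ft_force: [0.5, 0.6, 0.1]
right shift [ 1.3 -6.8  1. ] turn 0.002 t 11.5
```

```bash
echo '[[[0,-1,0,0,0],[0,-2,0,0,0],[0,-2,0,0,0],[0,-2,0,0,0]]]' | python3 steer.py|grep -E 'eef|ft'
echo '[[[0,-0.8,0,0,0],[0,-0.8,0,0,0],[0,-0.8,0,0,0]]]' | python3 steer.py|grep -E 'eef|ft'
```

```text
eef_pos: [521.7, -230.1, 58.0]
ft_force: [0.1, 0.8, 1.1]
eef_pos: [521.4, -229.3, 57.7]
ft_force: [0.0, 0.7, 1.0]
```

```bash
echo '[[[0,-0.8,0,0,0],[0,-0.8,0,0,0],[0,-0.8,0,0,0]]]' | python3 steer.py|grep -E 'eef|ft'
```

```text
eef_pos: [521.1, -228.5, 57.6]
ft_force: [-0.7, -0.4, 0.4]
```

```bash
echo '[[[0,-0.8,0,0,0],[0,-0.8,0,0,0],[0,-0.8,0,0,0]]]' | python3 steer.py|grep -E 'eef|ft'
```

```text
eef_pos: [520.9, -227.7, 57.6]
ft_force: [-0.6, -0.8, -0.1]
```

```bash
echo '[[[0,-0.7,0,0,0],[0,-0.7,0,0,0],[0,-0.7,0,0,0]]]' | python3 steer.py|grep -E 'eef|ft'
```

```text
eef_pos: [520.7, -227.0, 57.6]
ft_force: [0.7, 0.5, 1.5]
```

```bash
echo '[[[0,-0.7,0,0,0],[0,-0.7,0,0,0],[0,-0.7,0,0,0]]]' | python3 steer.py|grep -E 'eef|ft'
```

```text
eef_pos: [520.6, -226.3, 57.6]
ft_force: [-0.6, -0.1, -0.1]
```

```bash
python3 -c 'from h import *
go("right",0,57)'
```

```text
right shift [ 1.5 -1.4  0.6] turn 0.002 t 13.0833
```

```bash
echo '[[[0,-0.7,0,0,0],[0,-0.7,0,0,0],[0,-0.7,0,0,0]]]' | python3 steer.py|grep -E 'eef|ft'
```

```text
eef_pos: [520.4, -225.7, 57.6]
ft_force: [0.7, -0.9, 0.3]
```

```bash
echo '[[[0,-0.7,0,0,0],[0,-0.7,0,0,0],[0,-0.7,0,0,0]]]' | python3 steer.py|grep -E 'eef|ft'
```

```text
eef_pos: [520.3, -225.0, 57.6]
ft_force: [-0.2, -0.3, -0.4]
```

```bash
echo '[[[0,-0.7,0,0,0],[0,-0.7,0,0,0],[0,-0.7,0,0,0]]]' | python3 steer.py|grep -E 'eef|ft'
```

```text
eef_pos: [520.1, -224.3, 57.6]
ft_force: [-0.2, -1.7, -0.1]
```

```bash
echo '[[[0,-0.7,0,0,0],[0,-0.7,0,0,0],[0,-0.7,0,0,0]]]' | python3 steer.py|grep -E 'eef|ft'
```

```text
eef_pos: [519.9, -223.7, 57.6]
ft_force: [0.6, -0.9, -0.6]
```

```bash
echo '[[[0,-0.7,0,0,0],[0,-0.7,0,0,0],[0,-0.7,0,0,0]]]' | python3 steer.py|grep -E 'eef|ft'
```

```text
eef_pos: [519.8, -223.0, 57.6]
ft_force: [0.4, -1.4, -1.0]
```

```bash
echo '[[[0,-0.7,0,0,0],[0,-0.7,0,0,0],[0,-0.7,0,0,0]]]' | python3 steer.py|grep -E 'eef|ft'
```

```text
eef_pos: [519.6, -222.3, 57.6]
ft_force: [1.0, -1.4, -0.8]
```

```bash
echo '[[[0,-0.7,0,0,0],[0,-0.7,0,0,0],[0,-0.7,0,0,0]]]' | python3 steer.py|grep -E 'eef|ft'
```

```text
eef_pos: [519.5, -221.9, 57.6]
ft_force: [1.7, -4.4, -2.2]
```

Contact. Retreat clear and inspect.

```bash
echo '[[[0,8,0,0,0],[0,14,-20,0,0],[0,14,-55,0,0],[0,14,-95,0,0],[-35,14,-110,0,0]]]' | python3 steer.py|grep -E 'eef|ft'
echo '[[[-30,25,0,0,0],[-60,50,0,0,0],[-90,75,0,0,0],[-120,100,0,0,0],[-150,125,0,0,0]]]' | python3 steer.py|grep -E 'eef|ft'
echo '[[[-20,30,0,0,0],[-40,60,0,0,0],[-60,90,0,0,0],[-80,120,0,0,0],[-80,120,0,0,0]]]' | python3 steer.py|grep -E 'eef|ft'
python3 - <<'E'
from h import *
p,d=env.read_camera("scene"); a=p[160:310,220:420]
q,d=env.read_camera("top"); b=q[165:275,235:365]; C=cloud("top",d)
im=np.vstack([cv2.resize(a,(400,300),interpolation=cv2.INTER_CUBIC),cv2.resize(b,(400,300),interpolation=cv2.INTER_CUBIC)])
cv2.imwrite("pics/f4.png",cv2.hconcat([cv2.resize(a,(400,300)),cv2.resize(b,(400,300))])[...,::-1])
Q=(C[...,:2]-C0)@np.stack([EX,EY],1); m=(C[...,2]>40)&(abs(Q[...,0])<100)&(abs(Q[...,1])<120)
print(cv2.minAreaRect(C[m&(C[...,2]>84)][:,:2].astype(np.float32)))
for n,s in dict(front=-Q[...,0],back=Q[...,0],left=Q[...,1],right=-Q[...,1]).items():
    o=Q[...,1] if n in("front","back") else Q[...,0]
    k=m&(abs(o)<20); print(n,np.percentile(s[k],99.5).round(1))
E
```

```text
eef_pos: [493.1, -244.5, 172.0]
ft_force: [-0.7, -0.0, 1.0]
eef_pos: [372.2, -402.7, 167.9]
ft_force: [-0.3, 0.4, -0.3]
eef_pos: [322.5, -542.3, 167.3]
ft_force: [0.0, -0.2, -0.4]
((524.2874755859375, -150.11676025390625), (159.22052001953125, 201.0929412841797), 13.802288055419922)
front 58.5
back 61.0
left 82.3
right 78.9
```

View pics/f4.png

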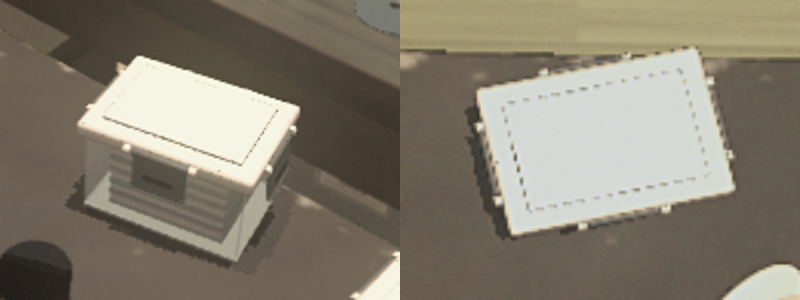

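All four clips look down, and the lid corner at right panel (735,190) is unmoved. I'll zoom in on the left and back edges.

Run:
```python
from h import *
q,d=env.read_camera("top"); C=cloud("top",d)
f=lambda a:cv2.convertScaleAbs(cv2.resize(a,(400,500),interpolation=cv2.INTER_CUBIC),alpha=1.8)
cv2.imwrite("pics/z5.png",cv2.hconcat([f(q[198:248,252:292]),f(q[170:220,275:315])])[...,::-1])
Q=(C[...,:2]-C0)@np.stack([EX,EY],1)
for n,s,o in(("left",Q[...,1],Q[...,0]),("back",Q[...,0],Q[...,1])):
    k=(abs(o)<20)&(C[...,2]>20)&(s>(72 if n=="left" else 52))&(s<110)
    i=np.argsort(s[k]); print(n,np.c_[s[k],C[k][:,2]][i][-25:].round(0).tolist())
```

```text
left [[81.0, 88.0], [81.0, 90.0], [81.0, 86.0], [81.0, 88.0], [81.0, 67.0], [81.0, 66.0], [81.0, 67.0], [81.0, 66.0], [82.0, 62.0], [82.0, 61.0], [82.0, 56.0], [82.0, 56.0], [82.0, 55.0], [82.0, 56.0], [82.0, 56.0], [82.0, 55.0], [82.0, 59.0], [82.0, 53.0], [83.0, 55.0], [83.0, 54.0], [83.0, 54.0], [83.0, 55.0], [83.0, 56.0], [83.0, 56.0], [83.0, 54.0]]
back [[59.0, 88.0], [59.0, 92.0], [59.0, 89.0], [59.0, 90.0], [59.0, 87.0], [59.0, 91.0], [59.0, 89.0], [60.0, 89.0], [60.0, 86.0], [60.0, 88.0], [60.0, 89.0], [60.0, 88.0], [60.0, 89.0], [60.0, 90.0], [61.0, 86.0], [61.0, 88.0], [61.0, 87.0], [61.0, 89.0], [61.0, 88.0], [61.0, 86.0], [61.0, 89.0], [62.0, 86.0], [62.0, 88.0], [62.0, 87.0], [62.0, 86.0]]
```

View pics/z5.png

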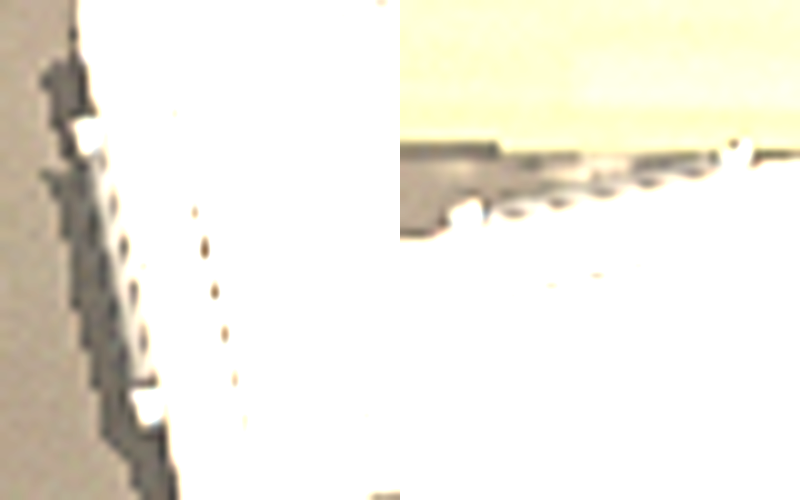

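No clip sticks out past its hinge barrels: left free edge at s=83, level with its barrel at 81, and nothing beyond the barrel at the back. Handing in.

```bash
python3 -c 'from cell import env
print(env.job_done())'
```

```text
the job is handed in; nothing more can be done
None
```

All four clips are flipped down flat and the job is handed in; the box shows no visible shift in the images, though pressing the front clip briefly reached about 19 N and the back about 13 N, over the 8 N slide figure.

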